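Set and start the stamping-counter timer

TASK

Set the little free-standing session timer on the stamp counter's grey mat: turn its black dial until the orange pointer lines up with the green mark, then press the red start button right down and let it come back up. The case stands on slippery feet and would spin round with the stiff dial, so lean down on it while you turn, but never push it onto the mat with more than 40 N; it must stay where it stands, facing as it does, and the stamps, pot and bottle around it must be left alone.

Things in the scene. Friction and masses are not known exactly. Their poses are not given: they have to be found in the camera images.
- timer: Loose timer, about 0.4 kg (+-25%): white box case 115 (x) x 185 (y) x 48 mm high on four hard slippery feet (x +-35, y +-60 mm; friction about 0.22). Origin: centre of its underside, z up, -x is its front, y left. Dial axis at y +30, button axis at y -58 mm. All rigid: 1 mm of further descent adds many N. Pressed with under about 12 N it spins with the dial; 16 to 25 N holds it if turned slowly.
- mat: Pale grey rigid desk mat fixed on the counter, 500 (x) x 840 (y) x 3 mm thick, its top at height 3 mm; origin at the centre of its underside. The timer, stamps and pot stand on it.
- timer_edge (a point): Point in the middle of the case's right-hand end face (x 0, y -92.5, z 30 mm on the case). It shows how far the case has swung round.
- dial_grip (a point): On the dial's upright axis, in its grip fin, 80 mm above the mat, turning with the dial. Black dial: disc 72 mm across, upper face 60 mm above the mat; on it an upright fin 56 mm long (along this point's x, pointer end to -x), 16 mm thick (along y: grip across it), from 60 up to 93 mm above the mat. Turns about z only; takes 0.20 N m.
- pointer (a point): The pointer's end: 40 mm from the dial's axis along the fin's orange-striped half, turning with the dial.
- mark (a point): The green set-mark (a small tab 16 x 10 mm beside the dial's rim on the case top): point at its inner end, 40 mm from the dial's axis. The pointer is set when pointer coincides with this in plan.
- dial (a joint): Dial angle in rad: 0 with the pointer towards the front (-x) of the case, growing clockwise seen from above, stops at 0 and 2.4. Starts at 0.3 to 0.6; stays where it is left.
- mark_ring (a joint): Angle of the green mark, counted just as the dial's: the job is to bring the dial's angle to this value. Lies at 1.3 to 1.8 and does not move in use.
- start_top (a point): Centre of the top face of the round red start button, 28 mm across, 60 mm above the mat when up; 88 mm from the dial's axis, on the right part of the case. It is pressed straight down.
- start (a joint): Travel of the start button in m: 0 up, 0.006 fully down (it counts as pressed beyond 0.004). Spring: 1.5 N to begin, 5 N when fully down; comes back up when released.
- stamp_red: Bystander: small white hand stamp with a red edge, 28 x 58 mm, 62 mm high, origin at the centre of its underside. Leave alone.
- stamp_blue: Bystander: small white hand stamp with a blue edge, 28 x 58 mm, 62 mm high, origin at the centre of its underside. Leave alone.
- pot: Bystander: open blue pot, 90 mm across, 65 mm high, origin at the centre of its underside. Leave alone.
- bottle: Bystander: clear water bottle with a green cap, 64 mm across, 190 mm high, origin at the centre of its underside. Leave alone.
There are look-alikes about, which are no part of the job. There is more than one size of the timer; the job needs the smaller.

How it is judged:
By the outcome, as a careful person would: the job done as asked, in the order asked, and still so for the second after the job is handed in, with the robot touching nothing.
It also fails if it takes over 61 s, if anything falls off the work surface, if the arm or the gripper's body presses on something with over 40 N, if the wrist force passes 120 N, or if a joint passes its speed limit or range.

ROBOT

A 7-joint arm with a two-finger parallel gripper is mounted at the origin on the work surface. World frame = base frame: x ahead of the robot, y to its left, z up, the work surface at z = 0. Lengths are in m, angles in degrees, forces in N, time in s.
With the tool pointing down it reaches from about 0.425 to 0.875 m from the base axis. Payload 4.7 kg.
Tool frame: the origin (TCP) lies at the very end of the fingers, on their centre line; the grasp point (between the pads) lies 19 mm behind it; z points along the fingers, y is the line along which they close (so a half turn about z gives the same grasp; the last joint's range is limited). The gripper opens to 87 mm and grips with 3 to 60 N. Pads are 19 mm wide; open, the fingers measure 117 mm over their backs; the gripper's body (75 mm by 190 mm) begins 51 mm behind the grasp point.
Start: joints at [71.912, 18.392, -4.016, 83.108, 1.295, 78.541, -3.26], TCP at [0.21, -0.615, 0.223] pointing down, gripper open.
Joint ranges: [-163.93, 163.93], [-17.29, 119.83], [-79.2, 71.16], [3.27, 140.29], [-89.18, 269.18], [5.43, 117.66], [-154.24, 154.24]. Speed limits (degrees/s): [147.25, 147.25, 180, 180, 180, 180, 180].

INTERFACE

Orientations are given as [roll, pitch, yaw] about the fixed x, y, z axes, in that order (R = Rz(yaw) Ry(pitch) Rx(roll)).
In Python, from cell import get_obs, eyes, env gives the robot as it stands.
- The arm moves only by the tool servo_tool, never from a script. Its argument "series" is a list that holds one entry, the list of rows, each a list of 7 numbers: the shift along the tool's x, y, z in units of 300 mm (1.0 is 300 mm), then the turn, a rotation vector about the tool's x, y, z in units of pi rad (1.0 is pi rad), then the opening, from 0 (shut) to 1 (fully open). In form: [[[tx, ty, tz, wx, wy, wz, gripper], ...]]. A call has 1 to 12 rows; each row is the pose to reach, as a shift and turn from the pose commanded when the call began, along the tool's axes at that moment, turning the shorter way round; what a row does not reach only later rows make up. A row lasts 1/12 s, in which the tool goes at most 41.7 mm and 7.16 degrees, less where a joint would pass 70% of its speed; a pose out of reach is approached as far as the arm can. A call with a number of a shift or a turn outside -1 to 1 is refused whole. A call with a gripper value outside its range is refused whole. The fingers move at their own pace and stop on an object; "grip_force" is the grip in N (left out, the last holds). Time passes only in rows, so rows that repeat a pose let the fingers close. It gives the time, the measured TCP pose, the force, the opening and the grip force at its end, in the units of the state.
- get_obs(): the state, without advancing time (a new reading comes with each control period).
- eyes.read_camera(name): name is "side" or "top" or "wrist"; returns a dict with "frame" (480x640x3 uint8, red, green, blue), "depth" (480x640 float32, m along the optical axis (not along the pixel's ray), 0 where there is no reading), "fx", "fy", "cx", "cy" (pixels), "origin" and "rotation" of the camera in the world; the wrist camera has in their place "mount" (4x4, takes a point from camera to tool coordinates, whose origin is the TCP and whose axes are the flange's). Camera axes: x right, y down, z forward; pixel columns grow to the right and rows downward; lengths in m; the calibration is good to about 2 mm. A picture is of the moment at which its call begins: read the wrist's pose just before it.
- env.sign_off(): hands the job in; it is judged then, once.
The state is a dict: "time_s": time; "qpos": joint angles; "joint_velocities": joint speeds; "effort": joint torques, N m; "tool_pos": TCP position; "tool_rot": TCP orientation; "force": force on the tool from outside, world axes, zero at the start; "wrist_torque": the same for the moment, N m; "grip_width": finger opening in m; "grasp_force": force on a finger pad.
Only numpy, scipy, OpenCV 4.12 (cv2) and the standard library are available. Lean on these libraries where they do the work, as an engineer would, in place of code of your own. Each camera call takes 0.05 s, during which the arm holds its last target. There are 200 camera calls.

## Working session

There is one attempt and no reset: what is moved stays moved. The work goes in short steps, Python scripts to look and compute and a tool call to move; the robot and the scene stay as the last step left them, time stands still between calls to the robot, and variables do not carry over. Pictures are saved under pics/ and viewed, at most 10 in all, crops included, and the job is handed in when it is done.

Besides the shell and the picture viewer there is one more tool, called after "Call:" as name([rows], argument=value, ...), one row to a line, values as JSON. servo_tool: Moves the arm, as the interface text tells. Shifts and turns lie within -1 to 1; 1 stands for 300 mm of shift or pi rad of turn. Its arguments: {"type":"object","properties":{"series":{"type":"array"},"grip_force":{"type":"number"}},"required":["series"]}

```bash
mkdir -p pics
cat > h.py <<'E'
import numpy as np, cv2
from scipy.spatial.transform import Rotation as R
from cell import get_obs, eyes, env
def cam(name):
    o=get_obs(); c=eyes.read_camera(name)
    if name=="wrist":
        T=np.eye(4); T[:3,:3]=R.from_euler('xyz',o['tool_rot'],degrees=True).as_matrix(); T[:3,3]=o['tool_pos']
        M=T@np.array(c['mount']); c['rotation']=M[:3,:3]; c['origin']=M[:3,3]
    np.savez(f'{name}.npz',**{k:c[k] for k in('frame','depth','fx','fy','cx','cy','origin','rotation')})
    return c
def load(name): return dict(np.load(f'{name}.npz'))
def p3(c,u,v,z=None):
    d=np.array([(u-c['cx'])/c['fx'],(v-c['cy'])/c['fy'],1.]); d=np.array(c['rotation'])@d; o=np.array(c['origin'])
    if z is None: s=float(np.median(c['depth'][int(v)-1:int(v)+2,int(u)-1:int(u)+2]))
    else: s=(z-o[2])/d[2]
    return o+s*d
def save(c,name,box=None,k=1):
    f=c['frame'][:,:,::-1]
    if box: f=f[box[1]:box[3],box[0]:box[2]]
    cv2.imwrite('pics/'+name,cv2.resize(f,None,fx=k,fy=k,interpolation=cv2.INTER_CUBIC))
E
python3 - <<'E'
from h import *
c=cam('top'); save(c,'top.png'); print(c['origin'],c['fx'],get_obs())
c=cam('side'); save(c,'side.png'); print(c['origin'])
E
```

```text
[ 0.24137755 -0.08874433  1.18752435] 524.5564459946979 {'time_s': 0.05, 'qpos': array([71.91266115, 18.43814663, -4.01504401, 83.17295056,  1.29399811,
       78.54239412, -3.26183973]), 'joint_velocities': array([ 0.00016254, -0.12493838,  0.03577416,  0.01832976,  0.09207673,
       -0.01907394, -0.03280527]), 'effort': array([-1.98067987e-04, -4.92993021e+01, -4.06140815e-01, -3.13703942e+01,
       -6.41765166e-02,  3.97769921e-02,  9.01878252e-05]), 'tool_pos': array([ 0.21026964, -0.61447028,  0.2214889 ]), 'tool_rot': array([-1.79891694e+02,  4.94314221e-03,  1.88945476e+01]), 'force': array([ 0.16095298, -1.05247031, -0.40927777]), 'wrist_torque': array([ 0.04628318, -0.0709562 ,  0.00898619]), 'grasp_force': 0.0, 'grip_width': 0.08690803670451995}
[0.10778353 0.53423386 0.8855413 ]
```

View pics/top.png

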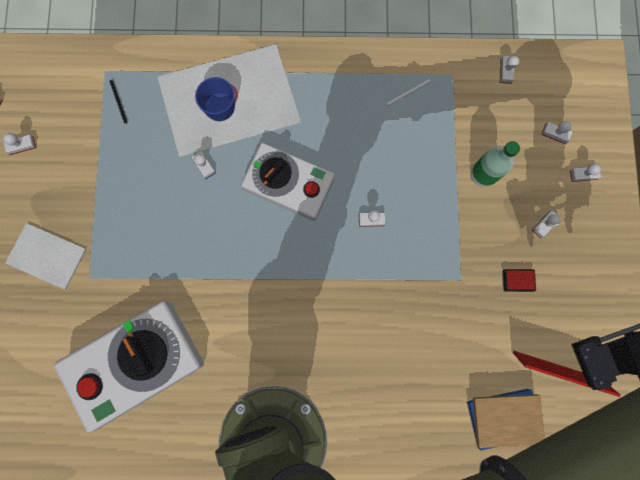

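View pics/side.png

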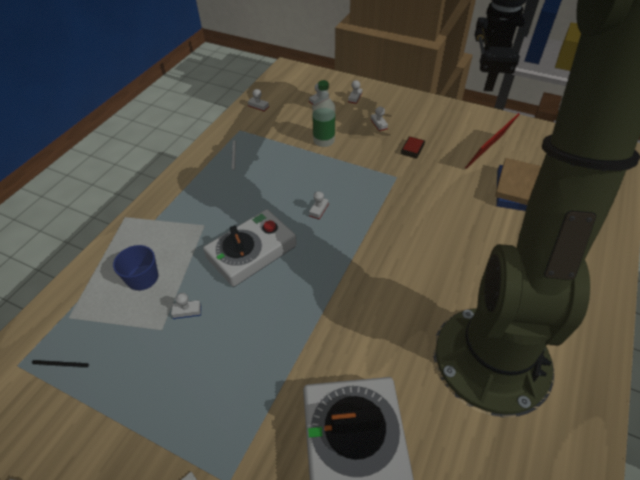

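Two candidates can be taken for the timer. The small one is on the mat, with its dial at (275,173), button at (311,189) and green mark at (257,164). The large look-alike is on the wood, with its dial at (142,354) and button at (89,387). I choose the small one on the mat and check it in a close crop.

Run:
```python
from h import *
c=load('top'); save(c,'crop.png',(230,130,345,225),6)
for n,u,v,z in(('dial',275,173,.063),('button',311,189,.063),('mark',257,164,.051),('red stamp?',374,214,.06),('stamp2',202,160,.06)):
    print(n,p3(c,u,v,z).round(4),p3(c,u,v).round(4))
```

```text
Traceback (most recent call last):
  File "h.py", line 15, in p3
    else: s=(z-o[2])/d[2]
                     ~^^^
IndexError: invalid index to scalar variable.
```

View pics/crop.png

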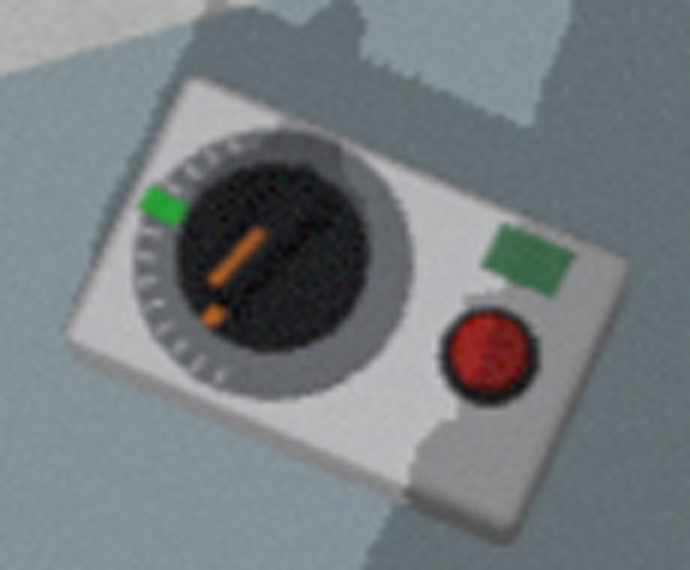

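The crop confirms a white case with a black dial centred at (275.3,172.8), the pointer end at (265.5,183), the green tab's inner end at (260.5,165) and the red button at (311.5,188.8). Next I sort out the rotation format.

Run:
```python
from h import *
c=load('top'); print(c['rotation'], load('side')['rotation'])
r=c['rotation']
for f in('xyz',):
    c['rotation']=R.from_euler(f,r,degrees=True).as_matrix(); print(c['rotation'].round(3))
    for n,u,v,z in(('dial',275.3,172.8,.063),('button',311.5,188.8,.063),('markin',260.7,165.2,.051),('ptr',265.5,182.8,.063),('stampR',374,214,.06),('stamp2',202,160,.06),('pot',217,98,.06)):
        print(n,p3(c,u,v,z).round(4),p3(c,u,v).round(4))
    print(p3(c,450,250).round(4))
```

```text
[-170.57764991   -0.80107842  -89.72890795] [-139.5607542     1.02879454 -154.22703747]
[[ 0.005 -0.986  0.164]
 [-1.    -0.007 -0.013]
 [ 0.014 -0.164 -0.986]]
dial [5.797e-01 1.000e-04 6.300e-02] [ 0.5706 -0.0023  0.0933]
button [ 0.5438 -0.0804  0.063 ] [ 0.5437 -0.0804  0.0635]
markin [0.6007 0.0342 0.051 ] [0.5992 0.0337 0.0558]
ptr [0.5566 0.0213 0.063 ] [0.5564 0.0212 0.0638]
stampR [ 0.4886 -0.2184  0.06  ] [ 0.4872 -0.2176  0.0667]
stamp2 [0.6087 0.1641 0.06  ] [0.6082 0.1638 0.0615]
pot [0.7557 0.1362 0.06  ] [0.7796 0.1467 0.0075]
[ 0.4183 -0.3984  0.0024]
```

```bash
sed -i "s|    np.savez|    if np.size(c['rotation'])==3: c['rotation']=R.from_euler('xyz',c['rotation'],degrees=True).as_matrix()\n    np.savez|" h.py
cat >> h.py <<'E'
def go(pos,yaw,q=None):
    "row numbers from the measured pose to pos, tool down with yaw"
    o=get_obs(); A=R.from_euler('xyz',o['tool_rot'],degrees=True); B=R.from_euler('xyz',[180,0,yaw],degrees=True)
    t=A.inv().apply(np.array(pos)-o['tool_pos'])/.3; w=(A.inv()*B).as_rotvec()/np.pi
    print('at',o['tool_pos'].round(4),o['tool_rot'].round(2),'row',t.round(4),w.round(4),'F',o['force'].round(1))
E
python3 - <<'E'
from h import *
c=cam('wrist'); print(c['mount'],c['fx'])
go([.395,-.307,.26],78)
go([.40,-.30,.26],78)
E
```

```text
[[-2.90689660e-04 -9.57407927e-01 -2.88738596e-01  7.90156900e-02]
 [ 9.99999504e-01 -3.13156700e-06 -9.96372957e-04  2.18195062e-03]
 [ 9.53031163e-04 -2.88738742e-01  9.57407453e-01 -1.63551764e-01]
 [ 0.00000000e+00  0.00000000e+00  0.00000000e+00  1.00000000e+00]] 338.23677708083545
at [ 0.2103 -0.6146  0.2217] [-179.91    0.     18.89] row [ 0.9145 -0.7709 -0.1266] [-4.000e-04 -2.000e-04 -3.284e-01] F [-0.9  0.7  0.9]
at [ 0.2103 -0.6146  0.2217] [-179.91    0.     18.89] row [ 0.9378 -0.7875 -0.1266] [-4.000e-04 -2.000e-04 -3.284e-01] F [-0.9  0.7  0.9]
```

Call:
servo_tool([
  [[0.915,-0.77,-0.127,0,0,-0.33,0.5],[0.915,-0.77,-0.127,0,0,-0.33,0.5],[0.915,-0.77,-0.127,0,0,-0.33,0.5],[0.915,-0.77,-0.127,0,0,-0.33,0.5],[0.915,-0.77,-0.127,0,0,-0.33,0.5],[0.915,-0.77,-0.127,0,0,-0.33,0.5],[0.915,-0.77,-0.127,0,0,-0.33,0.5],[0.915,-0.77,-0.127,0,0,-0.33,0.5],[0.915,-0.77,-0.127,0,0,-0.33,0.5],[0.915,-0.77,-0.127,0,0,-0.33,0.5],[0.915,-0.77,-0.127,0,0,-0.33,0.5],[0.915,-0.77,-0.127,0,0,-0.33,0.5]],
])

```text
time_s: 1.15
tool_pos: [0.3946, -0.3084, 0.2604]
tool_rot: [-180.0, 0.0, 78.2]
force: [0.1, -0.3, -0.6]
grip_width: 0.0437
grasp_force: 0.0
```

Run:
```python
from h import *
go([.58,0,.26],137.5)
```

```text
at [ 0.3946 -0.3084  0.2604] [-1.7996e+02  4.0000e-02  7.8220e+01] row [1.1324e+00 3.9510e-01 2.0000e-04] [-3.000e-04  1.000e-04 -3.293e-01] F [ 0.1 -0.3 -0.6]
```

Call:
servo_tool([
  [[0.98,0.395,0.1,0,0,-0.33,0.5],[0.98,0.395,0.1,0,0,-0.33,0.5],[0.98,0.395,0.1,0,0,-0.33,0.5],[0.98,0.395,0.1,0,0,-0.33,0.5],[0.98,0.395,0.1,0,0,-0.33,0.5],[0.98,0.395,0.1,0,0,-0.33,0.5],[0.98,0.395,0.1,0,0,-0.33,0.5],[0.98,0.395,0.1,0,0,-0.33,0.5],[0.98,0.395,0.1,0,0,-0.33,0.5],[0.98,0.395,0.1,0,0,-0.33,0.5],[0.98,0.395,0.1,0,0,-0.33,0.5],[0.98,0.395,0.1,0,0,-0.33,0.5]],
])

```text
time_s: 2.15
tool_pos: [0.5707, -0.0465, 0.2302]
tool_rot: [-179.9, -0.0, 137.4]
force: [-0.3, -0.6, -1.1]
grip_width: 0.0436
grasp_force: 0.0
```

Run:
```python
from h import *
c=cam('wrist'); save(c,'w1.png',(120,40,520,340),2)
go([.58,0,.12],137.5)
```

```text
at [ 0.5707 -0.0463  0.2304] [-1.7994e+02  1.0000e-02  1.3741e+02] row [0.0816 0.1351 0.3678] [-0.0003  0.0001 -0.0005] F [ 0.5 -0.5  0.3]
```

View pics/w1.png

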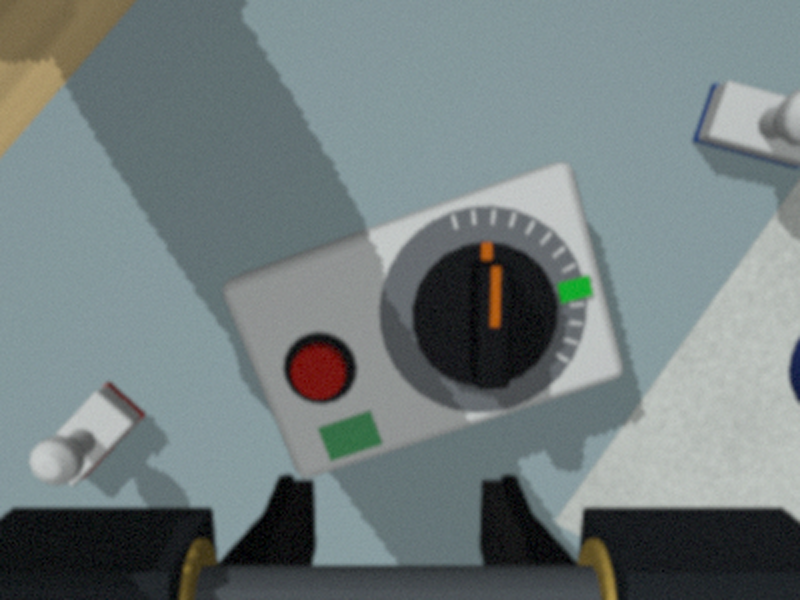

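The wrist view shows the dial disc centred at crop (486,315), the button at (320,368), the green tab's inner end at (558,292), the pointer chip at (487,252), and the fin stripe running from (496,266) to (496,328).

Run:
```python
from h import *
c=load('wrist'); f=c['frame'].astype(int); r,g,b=f[...,0],f[...,1],f[...,2]
def cen(m,z,name):
    v,u=np.nonzero(m); k=(u>120)&(u<520)&(v>40)&(v<340); u,v=u[k],v[k]
    P=np.array([p3(c,a,bb,z) for a,bb in zip(u,v)]); return P
q=lambda u,v,z:p3(c,120+u/2,40+v/2,z)
D=q(486,315,.063); B=q(320,368,.063)
print('D',D.round(4),'B',B.round(4),np.linalg.norm(D-B))
yc=(D-B)/np.linalg.norm(D-B); front=np.degrees(np.arctan2(yc[1],yc[0]))+90
ang=lambda p:np.degrees(np.arctan2(*(p-D)[[1,0]]))
gm=(g>120)&(r<90)&(b<90); G=cen(gm,.0515,'g').mean(0)
om=(r>130)&(g<130)&(b<70)&(r-g>60); O=cen(om,.064,'o'); 
chip=q(487,252,.063); s1=q(496,266,.096); s2=q(496,328,.096)
for n,p in(('G',G),('chip',chip),('s1',s1),('s2',s2)): print(n,p.round(4),'r',np.linalg.norm((p-D)[:2]).round(4),'ang',ang(p).round(2),'dial',np.radians(front-ang(p)).round(3))
print('front',front,'stripe dir',ang(s1-s2+D), len(O), q(496,297,None) , p3(c,363,188),p3(c,366,186))
dd=c['depth'][150:240,330:410]; fin=[(p3(c,330+i,150+j)) for j in range(0,90) for i in range(0,80)]
fin=np.array(fin); fin=fin[(fin[:,2]>.088)&(fin[:,2]<.105)&(np.linalg.norm(fin[:,:2]-D[:2],axis=1)<.035)]
m=fin.mean(0); w,V=np.linalg.eigh(np.cov(fin[:,:2].T)); print('fin',m,len(fin),np.sqrt(w*12),np.degrees(np.arctan2(V[1,1],V[0,1])))
```

```text
D [5.825e-01 1.000e-04 6.300e-02] B [ 0.5463 -0.0787  0.063 ] 0.08673395639235401
G [0.6044 0.04   0.0515] r 0.0455 ang 61.19 dial 1.644
chip [0.5597 0.0202 0.063 ] r 0.0303 ang 138.64 dial 0.292
s1 [0.5622 0.0177 0.096 ] r 0.0269 ang 139.14 dial 0.283
s2 [5.829e-01 1.000e-04 9.600e-02] r 0.0005 ang 1.3 dial 2.689
front 155.37831047997395 stripe dir 139.78685778484532 158 [0.57192986 0.00900827 0.09845462] [0.5689694  0.00609075 0.09677475] [0.56921174 0.00913829 0.09784843]
fin [ 5.80475292e-01 -1.75609453e-04  9.66300725e-02] 1150 [0.016263   0.05476546] 138.44429921194276
```

Run:
```python
from h import *
go([.581,0,.105],138.7)
```

```text
at [ 0.5707 -0.0463  0.2304] [-1.7994e+02  1.0000e-02  1.3741e+02] row [0.0791 0.1374 0.4178] [-0.0003  0.0001 -0.0072] F [ 0.5 -0.5  0.3]
```

Call:
servo_tool([
  [[0.079,0.137,0.1,0,0,-0.007,0.4],[0.079,0.137,0.2,0,0,-0.007,0.4],[0.079,0.137,0.3,0,0,-0.007,0.4],[0.079,0.137,0.36,0,0,-0.007,0.4],[0.079,0.137,0.4,0,0,-0.007,0.4],[0.079,0.137,0.418,0,0,-0.007,0.4],[0.079,0.137,0.418,0,0,-0.007,0.4],[0.079,0.137,0.418,0,0,-0.007,0.4]],
])

```text
time_s: 2.87
tool_pos: [0.5819, 0.002, 0.1063]
tool_rot: [180.0, 0.1, 138.9]
force: [-0.3, 0.1, 0.6]
grip_width: 0.0348
grasp_force: 0.0
```

Run:
```python
from h import *
c=cam('wrist'); save(c,'w2.png',(170,160,490,400),2.5)
go([.581,0,.066],138.7)
```

```text
at [0.5823 0.0022 0.1068] [1.7992e+02 1.3000e-01 1.3889e+02] row [-0.0012 -0.0085  0.1359] [0.0004 0.0007 0.0011] F [0.1 0.7 1. ]
```

View pics/w2.png

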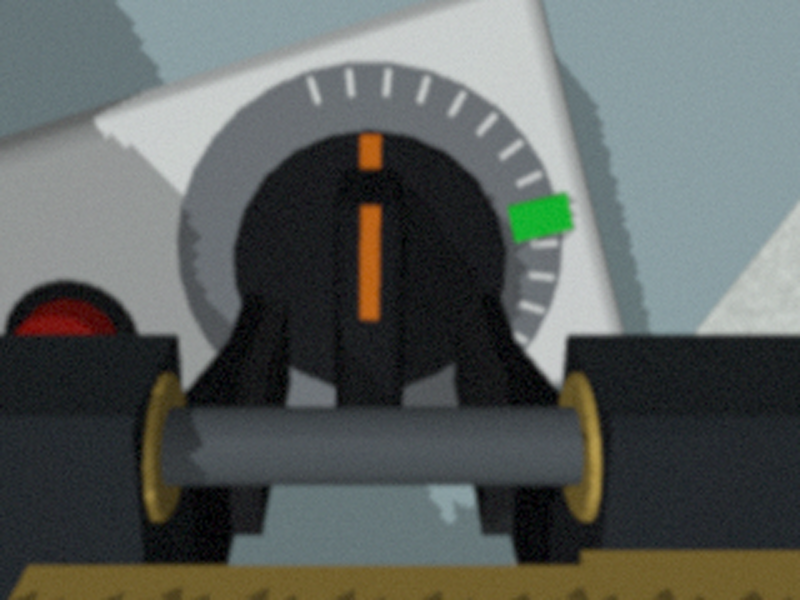

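The fin (337–402 px) lies centred between the fingers (290–455 px), within 0.5 mm, and runs parallel to the pads. I go down until the tips are just over the disc.

Call:
servo_tool([
  [[0,-0.0015,0.04,0,0,0,0.35],[0,-0.0015,0.08,0,0,0,0.35],[0,-0.0015,0.11,0,0,0,0.35],[0,-0.0015,0.13,0,0,0,0.35],[0,-0.0015,0.133,0,0,0,0.35],[0,-0.0015,0.133,0,0,0,0.35],[0,-0.0015,0.133,0,0,0,0.35]],
])

```text
time_s: 3.5
tool_pos: [0.581, 0.0024, 0.0653]
tool_rot: [180.0, -0.0, 139.0]
force: [0.4, 0.3, 0.1]
grip_width: 0.0306
grasp_force: 0.0
```

Call:
servo_tool([
  [[0,0,0.0033,0,0,0,0.35],[0,0,0.005,0,0,0,0.35],[0,0,0.005,0,0,0,0.35]],
])

```text
time_s: 3.75
tool_pos: [0.5809, 0.0023, 0.0639]
tool_rot: [-180.0, 0.0, 139.0]
force: [0.4, -0.3, 0.5]
grip_width: 0.0301
grasp_force: 0.0
```

Call:
servo_tool([
  [[0,0,0.002,0,0,0,0.35],[0,0,0.002,0,0,0,0.35]],
])

```text
time_s: 3.92
tool_pos: [0.5811, 0.0023, 0.0635]
tool_rot: [180.0, 0.0, 139.0]
force: [-0.3, -0.1, 1.6]
grip_width: 0.0308
grasp_force: 0.7
```

Call:
servo_tool([
  [[0,0,0.001,0,0,0,0.35],[0,0,0.001,0,0,0,0.35]],
])

```text
time_s: 4.08
tool_pos: [0.5811, 0.0023, 0.0634]
tool_rot: [-180.0, 0.0, 139.0]
force: [-2.4, 0.1, 4.9]
grip_width: 0.0305
grasp_force: 2.3
```

Call:
servo_tool([
  [[0,0,0.001,0,0,0,0.35],[0,0,0.001,0,0,0,0.35]],
])

```text
time_s: 4.25
tool_pos: [0.5811, 0.0023, 0.0634]
tool_rot: [-180.0, 0.0, 139.0]
force: [-2.4, -0.0, 6.6]
grip_width: 0.0306
grasp_force: 3.4
```

Call:
servo_tool([
  [[0,0,0.001,0,0,0,0.28],[0,0,0.001,0,0,0,0.24],[0,0,0.001,0,0,0,0.2],[0,0,0.001,0,0,0,0.16],[0,0,0.001,0,0,0,0.12],[0,0,0.001,0,0,0,0.12],[0,0,0.001,0,0,0,0.12]],
], grip_force=6)

```text
time_s: 4.83
tool_pos: [0.5816, 0.0019, 0.0634]
tool_rot: [180.0, 0.1, 138.9]
force: [0.1, -0.7, 7.1]
grip_width: 0.0157
grasp_force: 7.3
```

Call:
servo_tool([
  [[0,0,0.001,0,0,0,0],[0,0,0.002,0,0,0,0],[0,0,0.002,0,0,0,0],[0,0,0.002,0,0,0,0]],
], grip_force=35)

```text
time_s: 5.17
tool_pos: [0.5816, 0.0019, 0.0634]
tool_rot: [180.0, 0.1, 138.9]
force: [-2.8, -0.5, 10.7]
grip_width: 0.0159
grasp_force: 36.4
```

Call:
servo_tool([
  [[0,0,0.001,0,0,0,0],[0,0,0.002,0,0,0,0],[0,0,0.003,0,0,0,0],[0,0,0.003,0,0,0,0],[0,0,0.003,0,0,0,0]],
])

```text
time_s: 5.58
tool_pos: [0.5816, 0.0019, 0.0633]
tool_rot: [-180.0, 0.1, 138.9]
force: [-5.1, -1.2, 16.4]
grip_width: 0.0159
grasp_force: 37.0
```

Call:
servo_tool([
  [[0.0008,-0.0007,0.001,0,0,0,0],[0.0015,-0.0013,0.0015,0,0,0,0],[0.0015,-0.0013,0.0015,0,0,0,0]],
])

```text
time_s: 5.83
tool_pos: [0.5817, 0.0019, 0.0633]
tool_rot: [180.0, 0.2, 138.9]
force: [-5.1, -1.5, 17.4]
grip_width: 0.0161
grasp_force: 37.1
```

Call:
servo_tool([
  [[0,0,0.0003,0,0,0.005,0],[0,0,0.0006,0,0,0.01,0],[0,0,0.001,0,0,0.015,0],[0,0,0.001,0,0,0.02,0],[0,0,0.001,0,0,0.025,0],[0,0,0.001,0,0,0.03,0],[0,0,0.001,0,0,0.035,0],[0,0,0.001,0,0,0.04,0],[0,0,0.001,0,0,0.045,0],[0,0,0.001,0,0,0.05,0],[0,0,0.001,0,0,0.055,0],[0,0,0.001,0,0,0.06,0]],
])

```text
time_s: 6.83
tool_pos: [0.5818, 0.002, 0.0633]
tool_rot: [179.9, 0.2, 128.1]
force: [-4.8, -1.6, 18.3]
grip_width: 0.0156
grasp_force: 38.7
```

Run:
```python
from h import *
o=get_obs(); print(o['wrist_torque'],o['force'],o['tool_rot'])
f0=load('top')['frame']; c=cam('top'); save(c,'t2.png',(230,130,345,225),6)
```

```text
[-0.26889998  1.04085622  0.22723309] [-4.79964654 -1.60847639 18.34289361] [179.93592554   0.19503808 128.13854332]
```

Call:
servo_tool([
  [[0,0,0,0,0,0.006,0],[0,0,0,0,0,0.012,0],[0,0,0,0,0,0.018,0],[0,0,0,0,0,0.024,0],[0,0,0,0,0,0.03,0],[0,0,0,0,0,0.036,0],[0,0,0,0,0,0.042,0],[0,0,0,0,0,0.048,0],[0,0,0,0,0,0.054,0],[0,0,0,0,0,0.06,0],[0,0,0,0,0,0.066,0],[0,0,0,0,0,0.072,0]],
])

```text
time_s: 7.88
tool_pos: [0.582, 0.0021, 0.0633]
tool_rot: [179.9, 0.2, 115.2]
force: [-3.7, -1.1, 17.0]
grip_width: 0.0156
grasp_force: 38.6
```

```bash
cat >> h.py <<'E'
def green(c):
    f=c['frame'].astype(int); m=((f[...,1]>110)&(f[...,0]<90)&(f[...,2]<90)).astype(np.uint8)
    n,l,s,ce=cv2.connectedComponentsWithStats(m); 
    return [(s[i,4],p3(c,*ce[i],.0515).round(4)) for i in range(1,n) if s[i,4]>15]
E
python3 - <<'E'
from h import *
print(get_obs()['wrist_torque'])
print(green(load('wrist'))); print(green(cam('wrist')))
E
```

```text
[-0.27190319  1.00123539  0.18951599]
[(np.int32(371), array([0.6047, 0.0402, 0.0515]))]
[(np.int32(597), array([0.605 , 0.04  , 0.0515]))]
```

Call:
servo_tool([
  [[0,0,0.0005,0,0,0.008,0],[0,0,0.0005,0,0,0.016,0],[0,0,0.0005,0,0,0.024,0],[0,0,0.0005,0,0,0.032,0],[0,0,0.0005,0,0,0.04,0],[0,0,0.0005,0,0,0.048,0],[0,0,0.0005,0,0,0.056,0],[0,0,0.0005,0,0,0.064,0],[0,0,0.0005,0,0,0.072,0],[0,0,0.0005,0,0,0.08,0],[0,0,0.0005,0,0,0.088,0],[0,0,0.0005,0,0,0.096,0]],
])

```text
time_s: 8.93
tool_pos: [0.5823, 0.0022, 0.0633]
tool_rot: [179.8, 0.1, 97.9]
force: [-4.5, -0.5, 16.7]
grip_width: 0.0158
grasp_force: 38.5
```

Call:
servo_tool([
  [[0,0,0.0005,0,0,0.008,0],[0,0,0.0005,0,0,0.016,0],[0,0,0.0005,0,0,0.024,0],[0,0,0.0005,0,0,0.032,0],[0,0,0.0005,0,0,0.04,0],[0,0,0.0005,0,0,0.048,0],[0,0,0.0005,0,0,0.056,0],[0,0,0.0005,0,0,0.064,0],[0,0,0.0005,0,0,0.072,0],[0,0,0.0005,0,0,0.08,0],[0,0,0.0005,0,0,0.088,0],[0,0,0.0005,0,0,0.096,0]],
])

```text
time_s: 9.93
tool_pos: [0.5826, 0.0022, 0.0633]
tool_rot: [179.7, 0.0, 80.6]
force: [-2.9, -1.3, 16.9]
grip_width: 0.0157
grasp_force: 38.9
```

Call:
servo_tool([
  [[0,0,0.0005,0,0,0.008,0],[0,0,0.0005,0,0,0.016,0],[0,0,0.0005,0,0,0.024,0],[0,0,0.0005,0,0,0.032,0],[0,0,0.0005,0,0,0.04,0],[0,0,0.0005,0,0,0.048,0],[0,0,0.0005,0,0,0.056,0],[0,0,0.0005,0,0,0.064,0],[0,0,0.0005,0,0,0.072,0],[0,0,0.0005,0,0,0.08,0],[0,0,0.0005,0,0,0.088,0],[0,0,0.0005,0,0,0.088,0]],
])

```text
time_s: 10.93
tool_pos: [0.5828, 0.0021, 0.0633]
tool_rot: [179.7, -0.1, 64.8]
force: [-2.3, -0.9, 16.6]
grip_width: 0.0155
grasp_force: 38.9
```

Run:
```python
from h import *
c=cam('wrist'); print(green(c)); save(c,'w3.png',(220,160,460,340),3.3)
```

```text
[(np.int32(602), array([0.6037, 0.0402, 0.0515]))]
```

View pics/w3.png

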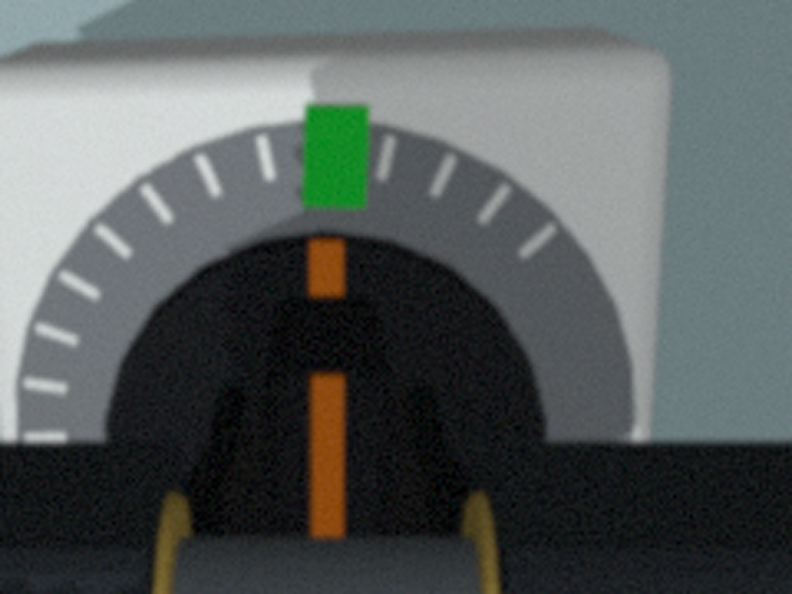

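The pointer chip is at x=327 and the green mark's inner end at x=335, at about 6.1 px/mm. So the dial needs about 1.9° more.

Call:
servo_tool([
  [[0,0,0,0,0,0.004,0],[0,0,0,0,0,0.008,0],[0,0,0,0,0,0.0105,0],[0,0,0,0,0,0.0105,0],[0,0,0,0,0,0.0105,0]],
])

```text
time_s: 11.4
tool_pos: [0.5829, 0.0021, 0.0633]
tool_rot: [179.7, -0.1, 62.9]
force: [-3.8, -0.2, 17.5]
grip_width: 0.0159
grasp_force: 38.9
```

```bash
cat >> h.py <<'E'
def align(c):
    f=c['frame'].astype(int); r,g,b=f[...,0],f[...,1],f[...,2]
    G=(g>110)&(r<90)&(b<90); O=(r>100)&(r-g>50)&(b<80)
    for n,M in(('g',G),('o',O)):
        k,l,s,ce=cv2.connectedComponentsWithStats(M.astype(np.uint8))
        for i in range(1,k):
            if s[i,4]>25:
                v,u=np.nonzero(l==i); print(n,s[i].tolist(),ce[i].round(2),'low rows x',u[v>v.max()-5].mean().round(2))
E
python3 - <<'E'
from h import *
align(load('wrist')); c=cam('wrist'); align(c); print(get_obs()['wrist_torque'])
E
```

```text
g [311, 192, 21, 32, 602] [321.23 207.15] low rows x 320.7
o [314, 233, 10, 17, 160] [318.51 240.6 ] low rows x 318.44
o [315, 274, 9, 48, 432] [319.  297.5] low rows x 319.0
g [309, 192, 20, 31, 604] [318.5  207.18] low rows x 318.4
o [314, 233, 10, 16, 155] [318.35 240.39] low rows x 318.11
o [315, 274, 9, 48, 432] [319.  297.5] low rows x 319.0
[-0.2110589   0.77313747  0.136196  ]
```

Call:
servo_tool([
  [[0,0,-0.001,0,0,0,0.25],[0,0,-0.002,0,0,0,0.3],[0,0,-0.003,0,0,0,0.35],[0,0,-0.004,0,0,0,0.35],[0,0,-0.006,0,0,0,0.35],[0,0,-0.01,0,0,0,0.35],[0,0,-0.03,0,0,0,0.35],[0,0,-0.08,0,0,0,0.35],[0,0,-0.14,0,0,0,0.35],[0,0,-0.2,0,0,0,0.35],[0,0,-0.2,0,0,0,0.35]],
])

```text
time_s: 12.37
tool_pos: [0.5819, 0.0028, 0.1228]
tool_rot: [179.8, -0.1, 62.9]
force: [0.5, -0.4, 0.7]
grip_width: 0.0305
grasp_force: 0.0
```

Run:
```python
from h import *
c=cam('wrist'); align(c); print(green(c)); save(c,'w4.png',(120,100,520,400),2)
go([.5455,-.078,.12],62.9)
```

```text
g [303, 180, 16, 24, 346] [310.18 191.51] low rows x 310.7
o [306, 209, 9, 13, 100] [310.02 214.92] low rows x 310.0
o [306, 235, 8, 43, 334] [309.46 255.91] low rows x 309.6
o [303, 354, 35, 27, 747] [319.98 366.19] low rows x 319.89
[(np.int32(346), array([0.5975, 0.043 , 0.0515]))]
at [0.581  0.0027 0.1211] [ 1.7988e+02 -6.0000e-02  6.2920e+01] row [-0.2933  0.0169  0.0033] [ 0.0007 -0.0003  0.0001] F [0.5 0.  0.2]
```

View pics/w4.png

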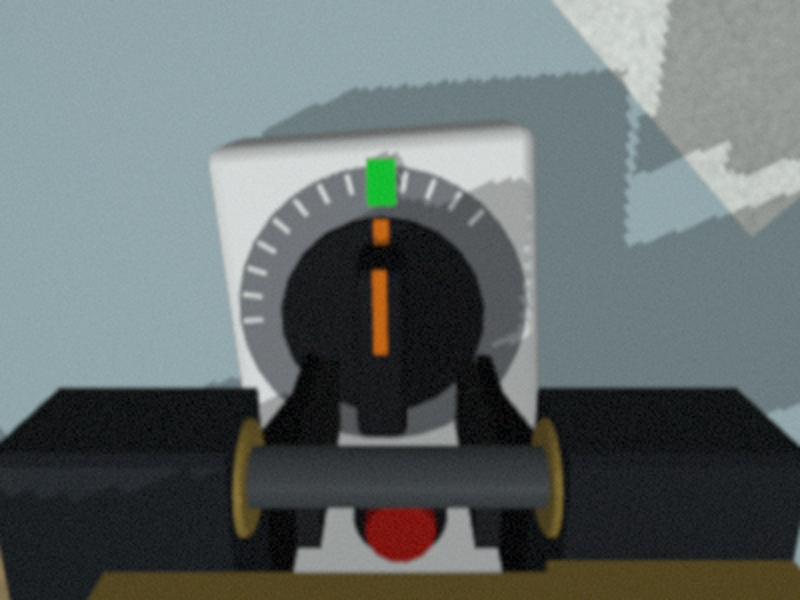

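The case shifted about 6 mm towards tool −y as the fingers opened: the fin now sits at 382 px and the finger midline at 398 px. I go back to the first wrist viewpoint and measure the displacement exactly.

Run:
```python
from h import *
go([.5707,-.0463,.2304],137.4)
```

```text
at [0.581  0.0027 0.1211] [ 1.7988e+02 -6.0000e-02  6.2920e+01] row [-0.1606  0.0444 -0.3645] [ 8.000e-04  2.000e-04 -4.138e-01] F [0.5 0.  0.2]
```

Call:
servo_tool([
  [[0,0,-0.12,0,0,0,0.35],[-0.16,0.044,-0.365,0,0,-0.414,0.5],[-0.16,0.044,-0.365,0,0,-0.414,0.5],[-0.16,0.044,-0.365,0,0,-0.414,0.5],[-0.16,0.044,-0.365,0,0,-0.414,0.5],[-0.16,0.044,-0.365,0,0,-0.414,0.5],[-0.16,0.044,-0.365,0,0,-0.414,0.5],[-0.16,0.044,-0.365,0,0,-0.414,0.5],[-0.16,0.044,-0.365,0,0,-0.414,0.5],[-0.16,0.044,-0.365,0,0,-0.414,0.5],[-0.16,0.044,-0.365,0,0,-0.414,0.5],[-0.16,0.044,-0.365,0,0,-0.414,0.5]],
])

```text
time_s: 13.42
tool_pos: [0.5691, -0.0463, 0.2273]
tool_rot: [-179.9, -0.2, 137.8]
force: [-0.1, -0.3, -0.3]
grip_width: 0.0438
grasp_force: 0.0
```

Call:
servo_tool([
  [[0,0,0,0,0,0,0.5],[0,0,0,0,0,0,0.5]],
])

```text
time_s: 13.58
tool_pos: [0.5694, -0.0464, 0.2278]
tool_rot: [-179.9, -0.1, 137.3]
force: [0.8, -0.1, -0.5]
grip_width: 0.0435
grasp_force: 0.0
```

Run:
```python
from h import *
c=cam('wrist'); cv2.imwrite('pics/w5.png',c['frame'][:,:,::-1])
def meas(f,c):
    f=f.astype(int); r,g,b=f[...,0],f[...,1],f[...,2]
    for n,M,z,lo in(('green',(g>110)&(r<90)&(b<90),.0515,100),('lcd',(g>70)&(r<g-25)&(b<g-20)&(g<115),.0515,100),('red',(r>80)&(g<50)&(b<50),.063,300)):
        k,l,s,ce=cv2.connectedComponentsWithStats(M.astype(np.uint8))
        print(n,[(s[i,4],ce[i].round(1).tolist(),p3(c,*ce[i],z)[:2].round(4).tolist()) for i in range(1,k) if s[i,4]>lo and ce[i][1]<330])
# recover w1 frame from the half-scale crop
w1=cv2.imread('pics/w1.png')[:,:,::-1]; F=np.zeros((480,640,3),np.uint8); F[40:340,120:520]=cv2.resize(w1,(400,300),interpolation=cv2.INTER_AREA)
c1=dict(c); T=np.eye(4); T[:3,:3]=R.from_euler('xyz',[-179.94,.01,137.41],degrees=True).as_matrix(); T[:3,3]=[.5707,-.0463,.2304]
M=T@np.array(c['mount']); c1['rotation'],c1['origin']=M[:3,:3],M[:3,3]
meas(F,c1); meas(c['frame'],c); 
go([.5707,-.0463,.2304],137.4)
```

```text
green [(np.int32(169), [406.3, 184.4], [0.6045, 0.0409]), (np.int32(209), [295.2, 259.6], [0.5869, -0.0971])]
lcd [(np.int32(392), [294.8, 257.3], [0.5847, -0.0956])]
red [(np.int32(565), [278.7, 225.8], [0.5469, -0.0809])]
green [(np.int32(174), [406.4, 179.4], [0.5986, 0.0438]), (np.int32(239), [294.1, 256.5], [0.5813, -0.0946])]
lcd [(np.int32(375), [294.6, 254.7], [0.5801, -0.0928])]
red [(np.int32(581), [278.0, 223.0], [0.5425, -0.0786])]
at [ 0.5696 -0.0464  0.2281] [-1.7994e+02 -9.0000e-02  1.3733e+02] row [-0.0026  0.0027 -0.0076] [-0.0003 -0.0005 -0.0004] F [-0.3  0.3 -0.4]
```

Run:
```python
from h import *
go([.5765,.0047,.12],63.2)
```

```text
at [ 0.5696 -0.0464  0.2281] [-1.7994e+02 -9.0000e-02  1.3733e+02] row [0.0979 0.1412 0.3604] [-6.000e-04 -2.000e-04  4.118e-01] F [-0.3  0.3 -0.4]
```

Call:
servo_tool([
  [[0.098,0.141,0.1,0,0,0.412,0.5],[0.098,0.141,0.1,0,0,0.412,0.5],[0.098,0.141,0.1,0,0,0.412,0.5],[0.098,0.141,0.1,0,0,0.412,0.4],[0.098,0.141,0.1,0,0,0.412,0.4],[0.098,0.141,0.1,0,0,0.412,0.4],[0.098,0.141,0.15,0,0,0.412,0.4],[0.098,0.141,0.2,0,0,0.412,0.4],[0.098,0.141,0.26,0,0,0.412,0.4],[0.098,0.141,0.32,0,0,0.412,0.4],[0.098,0.141,0.36,0,0,0.412,0.4],[0.098,0.141,0.36,0,0,0.412,0.4]],
])

```text
time_s: 14.63
tool_pos: [0.5747, 0.0045, 0.1178]
tool_rot: [-179.7, 0.2, 63.1]
force: [-0.4, -0.1, 0.3]
grip_width: 0.0347
grasp_force: 0.0
```

Call:
servo_tool([
  [[0,0,0,0,0,0,0.4],[0,0,0,0,0,0,0.4]],
])

```text
time_s: 14.8
tool_pos: [0.5776, 0.0048, 0.1219]
tool_rot: [179.9, -0.0, 63.3]
force: [0.3, -0.4, 0.2]
grip_width: 0.0349
grasp_force: 0.0
```

Run:
```python
from h import *
c=cam('wrist'); align(c); print(green(c)); save(c,'w6.png',(170,160,490,400),2.5)
go([.5765,.0047,.066],63.2)
```

```text
g [311, 180, 15, 24, 341] [317.92 191.56] low rows x 318.32
o [314, 209, 9, 13, 101] [317.77 214.92] low rows x 317.69
o [314, 235, 8, 43, 326] [317.37 255.71] low rows x 317.21
o [309, 354, 34, 27, 767] [325.45 366.51] low rows x 325.1
[(np.int32(341), array([0.5976, 0.0428, 0.0515]))]
at [0.5779 0.0048 0.1222] [ 1.7991e+02 -4.0000e-02  6.3320e+01] row [-0.0024 -0.0043  0.1873] [ 0.0005 -0.0002  0.0007] F [-0.4 -0.1  1.1]
```

View pics/w6.png

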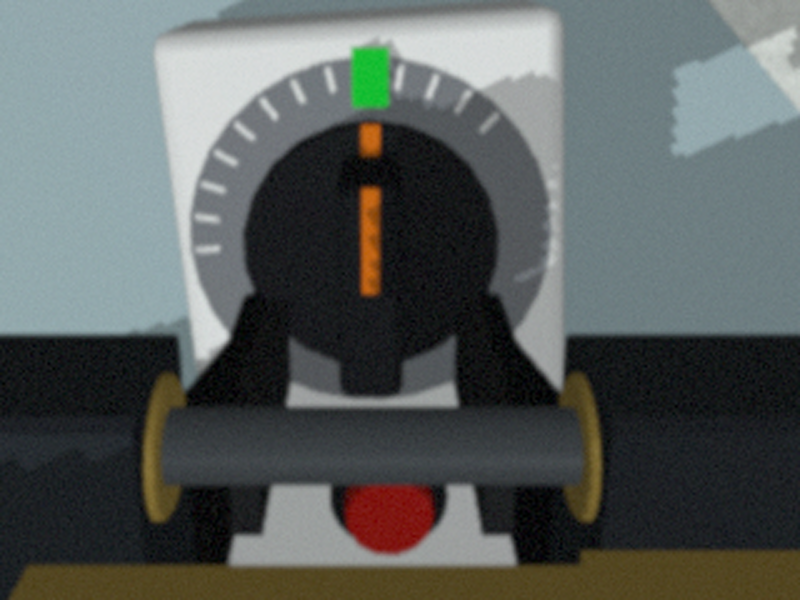

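The fin (340–402 px) is centred between the fingers (290–456 px), and the pointer is still in line with the mark. Next I go down clear of the disc, grip lightly and slide the case back.

Call:
servo_tool([
  [[0,-0.001,0.06,0,0,0,0.4],[0,-0.001,0.12,0,0,0,0.4],[0,-0.001,0.16,0,0,0,0.4],[0,-0.001,0.18,0,0,0,0.4],[0,-0.001,0.185,0,0,0,0.35],[0,-0.001,0.185,0,0,0,0.3],[0,-0.001,0.185,0,0,0,0.25]],
], grip_force=8)

```text
time_s: 15.43
tool_pos: [0.5776, 0.0048, 0.0665]
tool_rot: [179.9, -0.0, 63.3]
force: [-0.1, -0.3, 0.2]
grip_width: 0.0259
grasp_force: 0.0
```

Call:
servo_tool([
  [[0,0,0,0,0,0,0.2],[0,0,0,0,0,0,0.16],[0,0,0,0,0,0,0.1],[0,0,0,0,0,0,0.1],[0,0,0,0,0,0,0.1]],
])

```text
time_s: 15.85
tool_pos: [0.5774, 0.0048, 0.0664]
tool_rot: [179.9, -0.0, 63.3]
force: [-0.6, -0.3, 4.5]
grip_width: 0.016
grasp_force: 8.0
```

Run:
```python
from h import *
go([.5818,.002,.0665],62.9)
c=cam('wrist'); print(green(c)); align(c)
```

```text
at [0.5774 0.0048 0.0664] [ 1.7994e+02 -2.0000e-02  6.3280e+01] row [-0.0017  0.0174 -0.0005] [ 0.0004 -0.0001  0.0021] F [-0.6 -0.3  4.5]
[(np.int32(572), array([0.5977, 0.0431, 0.0515]))]
g [309, 191, 19, 31, 572] [318.09 206.1 ] low rows x 318.29
o [314, 231, 9, 17, 143] [318.   238.78] low rows x 317.95
o [314, 271, 9, 51, 454] [318.02 296.06] low rows x 318.19
```

Call:
servo_tool([
  [[0,0.004,0,0,0,0.001,0.1],[0,0.008,0,0,0,0.002,0.1],[0,0.012,0,0,0,0.003,0.1],[0,0.016,0,0,0,0.003,0.1],[0,0.0205,0,0,0,0.003,0.1],[0,0.0205,0,0,0,0.003,0.1],[0,0.0205,0,0,0,0.003,0.1]],
])

```text
time_s: 16.48
tool_pos: [0.5823, 0.0028, 0.0663]
tool_rot: [-180.0, -0.0, 62.7]
force: [-3.0, 1.8, 5.8]
grip_width: 0.0157
grasp_force: 8.0
```

Run:
```python
from h import *
o=get_obs();print(o['tool_pos'],o['tool_rot'],o['force'])
c=cam('wrist'); print(green(c)); align(c)
```

```text
[0.58226701 0.0027997  0.06634794] [-1.79964836e+02 -2.72631838e-02  6.27254869e+01] [-3.00035261  1.78827301  5.8446858 ]
[(np.int32(595), array([0.6032, 0.0409, 0.0515]))]
g [309, 191, 20, 31, 595] [318.51 206.03] low rows x 318.66
o [314, 231, 10, 17, 141] [318.09 238.87] low rows x 318.05
o [314, 271, 9, 51, 455] [318.02 296.02] low rows x 318.09
```

Call:
servo_tool([
  [[0,0.0015,-0.0015,0,0,0,0.1],[0,0.003,-0.003,0,0,0,0.1],[0,0.003,-0.003,0,0,0,0.1],[0,0.003,-0.003,0,0,0,0.1]],
])

```text
time_s: 16.87
tool_pos: [0.583, 0.002, 0.0664]
tool_rot: [-180.0, -0.0, 62.7]
force: [-1.6, 1.7, 1.6]
grip_width: 0.0162
grasp_force: 8.0
```

Run:
```python
from h import *
c=cam('wrist'); print(green(c)); align(c)
```

```text
[(np.int32(587), array([0.6039, 0.0401, 0.0515]))]
g [309, 191, 20, 31, 587] [318.38 205.87] low rows x 318.38
o [314, 231, 10, 17, 150] [318.2  238.73] low rows x 318.13
o [314, 271, 9, 51, 454] [318.02 296.06] low rows x 318.19
```

Call:
servo_tool([
  [[0,-0.001,-0.001,0,0,0,0.1],[0,-0.001,-0.001,0,0,0,0.1],[0,-0.001,-0.001,0,0,0,0.22],[0,-0.001,-0.001,0,0,0,0.26],[0,-0.001,-0.001,0,0,0,0.3],[0,-0.001,-0.001,0,0,0,0.36],[0,-0.001,-0.001,0,0,0,0.4],[0,-0.001,-0.04,0,0,0,0.4],[0,-0.001,-0.12,0,0,0,0.4],[0,-0.001,-0.185,0,0,0,0.4],[0,-0.001,-0.185,0,0,0,0.4],[0,-0.001,-0.185,0,0,0,0.4]],
])

```text
time_s: 17.92
tool_pos: [0.5842, 0.0018, 0.1242]
tool_rot: [179.8, -0.1, 62.7]
force: [-0.6, -0.5, 0.1]
grip_width: 0.0351
grasp_force: 0.0
```

Run:
```python
from h import *
c=cam('wrist'); print(green(c)); align(c)
go([.5707,-.0463,.2304],137.4)
```

```text
[(np.int32(344), array([0.6035, 0.0397, 0.0515]))]
g [309, 180, 16, 25, 344] [316.21 191.67] low rows x 316.62
o [312, 210, 9, 12, 96] [315.92 215.26] low rows x 315.89
o [312, 235, 8, 43, 299] [315.97 255.9 ] low rows x 316.0
o [307, 354, 34, 26, 730] [323.5  365.72] low rows x 323.56
at [0.5831 0.0016 0.1228] [ 1.7994e+02 -1.0000e-02  6.2720e+01] row [-0.1609  0.0368 -0.3588] [ 3.000e-04  2.000e-04 -4.149e-01] F [ 0.3  0.1 -0.8]
```

Released cleanly, with the case staying put. I verify from the first viewpoint.

Call:
servo_tool([
  [[-0.16,0.037,-0.359,0,0,-0.415,0.4],[-0.16,0.037,-0.359,0,0,-0.415,0.3],[-0.16,0.037,-0.359,0,0,-0.415,0.2],[-0.16,0.037,-0.359,0,0,-0.415,0.5],[-0.16,0.037,-0.359,0,0,-0.415,0.5],[-0.16,0.037,-0.359,0,0,-0.415,0.5],[-0.16,0.037,-0.359,0,0,-0.415,0.5],[-0.16,0.037,-0.359,0,0,-0.415,0.5],[-0.16,0.037,-0.359,0,0,-0.415,0.5],[-0.16,0.037,-0.359,0,0,-0.415,0.5],[-0.16,0.037,-0.359,0,0,-0.415,0.5],[-0.16,0.037,-0.359,0,0,-0.415,0.5]],
])

```text
time_s: 18.97
tool_pos: [0.5701, -0.0461, 0.2285]
tool_rot: [-179.9, -0.1, 137.5]
force: [0.1, 0.2, -0.0]
grip_width: 0.0437
grasp_force: 0.0
```

Call:
servo_tool([
  [[0,0,0,0,0,0,0.5],[0,0,0,0,0,0,0.5],[0,0,0,0,0,0,0.5]],
])

```text
time_s: 19.22
tool_pos: [0.5706, -0.046, 0.2294]
tool_rot: [-180.0, -0.0, 137.4]
force: [0.1, -0.6, 0.4]
grip_width: 0.0434
grasp_force: 0.0
```

```bash
cat >> h.py <<'E'
def meas(f,c):
    f=f.astype(int); r,g,b=f[...,0],f[...,1],f[...,2]
    for n,M,z,lo in(('green',(g>110)&(r<90)&(b<90),.0515,100),('lcd',(g>70)&(r<g-25)&(b<g-20)&(g<115),.0515,100),('red',(r>80)&(g<50)&(b<50),.063,300),('ptr',(r>100)&(r-g>50)&(g>50)&(b<80),.063,15)):
        k,l,s,ce=cv2.connectedComponentsWithStats(M.astype(np.uint8))
        print(n,[(s[i,4],ce[i].round(1).tolist(),p3(c,*ce[i],z)[:2].round(4).tolist()) for i in range(1,k) if s[i,4]>lo and ce[i][1]<330])
E
python3 - <<'E'
from h import *
c=cam('wrist'); meas(c['frame'],c); print(get_obs()['tool_pos'],get_obs()['tool_rot'])
go([.546,-.0785,.09],65)
E
```

```text
green [(np.int32(170), [406.0, 185.5], [0.6047, 0.0403]), (np.int32(264), [294.5, 259.3], [0.5857, -0.0967])]
lcd [(np.int32(366), [294.1, 258.1], [0.5844, -0.096])]
red [(np.int32(569), [277.9, 226.8], [0.5469, -0.0815])]
ptr [(np.int32(16), [395.8, 189.7], [0.5981, 0.0292]), (np.int32(155), [382.4, 201.4], [0.5982, 0.0123]), (np.int32(102), [532.9, 260.3], [0.7515, 0.0878])]
[ 0.57064008 -0.04606646  0.22952594] [-1.79979267e+02 -1.42660090e-02  1.37380295e+02]
at [ 0.5706 -0.0461  0.2295] [-1.7998e+02 -1.0000e-02  1.3738e+02] row [-0.0129 -0.135   0.4651] [-1.000e-04  0.000e+00  4.021e-01] F [-0.2 -0.2 -0.1]
```

The case is back within 0.6 mm, facing as before. For the button I shut the fingers and go above it at about (0.546, −0.0785).

Call:
servo_tool([
  [[-0.013,-0.135,0.05,0,0,0,0],[-0.013,-0.135,0.1,0,0,0,0],[-0.013,-0.135,0.2,0,0,0,0],[-0.013,-0.135,0.3,0,0,0,0],[-0.013,-0.135,0.4,0,0,0,0],[-0.013,-0.135,0.46,0,0,0,0],[-0.013,-0.135,0.49,0,0,0,0],[-0.013,-0.135,0.5,0,0,0,0],[-0.013,-0.135,0.5,0,0,0,0],[-0.013,-0.135,0.5,0,0,0,0]],
])

```text
time_s: 20.1
tool_pos: [0.5473, -0.0786, 0.0811]
tool_rot: [179.9, 0.1, 137.4]
force: [-0.6, -0.9, -0.7]
grip_width: 0.0001
grasp_force: 0.0
```

Run:
```python
from h import *
c=cam('wrist'); save(c,'w7.png',(170,160,490,400),2.5)
go([.546,-.0785,.065],137.4); print(get_obs()['grip_width'])
```

```text
at [ 0.5476 -0.0786  0.0813] [1.7992e+02 1.4000e-01 1.3742e+02] row [ 0.0042 -0.0033  0.0544] [0.0004 0.0008 0.0001] F [ 0.6 -0.6 -0. ]
0.000865459221209367
```

View pics/w7.png

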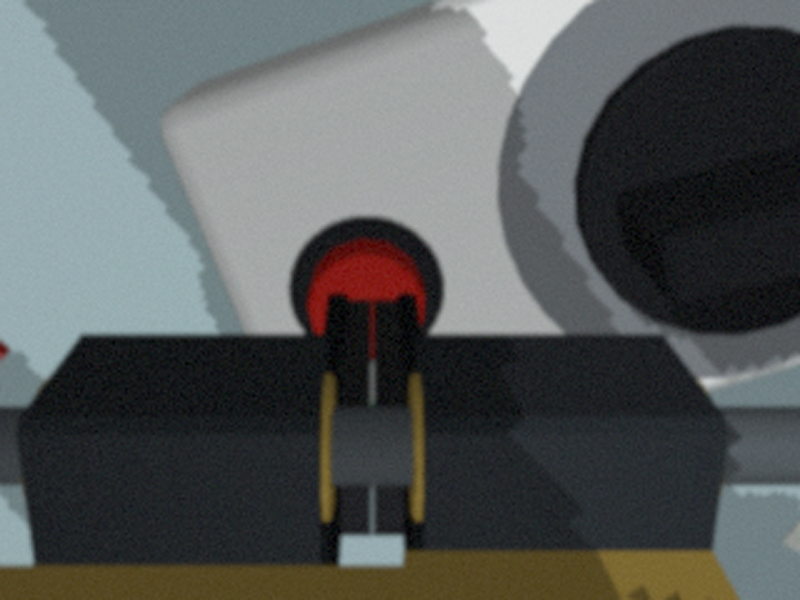

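The fingers are over the button, 1 mm off, which I correct on the way down: finger midline at 372 px, button centre at 367 px.

Call:
servo_tool([
  [[0.004,-0.003,0.02,0,0,0,0],[0.004,-0.003,0.04,0,0,0,0],[0.004,-0.003,0.055,0,0,0,0],[0.004,-0.003,0.06,0,0,0,0],[0.004,-0.003,0.064,0,0,0,0],[0.004,-0.003,0.068,0,0,0,0],[0.004,-0.003,0.07,0,0,0,0],[0.004,-0.003,0.07,0,0,0,0]],
])

```text
time_s: 20.82
tool_pos: [0.5447, -0.0785, 0.0589]
tool_rot: [-180.0, 0.0, 137.4]
force: [-1.4, -0.2, 3.9]
grip_width: 0.0006
grasp_force: 2.0
```

Call:
servo_tool([
  [[0,0,0.002,0,0,0,0],[0,0,0.004,0,0,0,0],[0,0,0.006,0,0,0,0],[0,0,0.007,0,0,0,0],[0,0,0.007,0,0,0,0]],
])

```text
time_s: 21.23
tool_pos: [0.5447, -0.0785, 0.0574]
tool_rot: [-180.0, 0.0, 137.4]
force: [-4.9, -0.4, 8.9]
grip_width: 0.0004
grasp_force: 4.5
```

Call:
servo_tool([
  [[0,0,-0.005,0,0,0,0],[0,0,-0.012,0,0,0,0],[0,0,-0.02,0,0,0,0],[0,0,-0.04,0,0,0,0],[0,0,-0.1,0,0,0,0],[0,0,-0.2,0,0,0,0],[0,0,-0.3,0,0,0,0],[0,0,-0.4,0,0,0,0],[0,0.135,-0.57,0,0,0,0.5],[0,0.135,-0.57,0,0,0,0.5],[0,0.135,-0.57,0,0,0,0.5],[0,0.135,-0.57,0,0,0,0.5]],
])

```text
time_s: 22.23
tool_pos: [0.5731, -0.0473, 0.2286]
tool_rot: [179.9, 0.1, 137.6]
force: [0.4, -0.3, -0.6]
grip_width: 0.0194
grasp_force: 0.0
```

Call:
servo_tool([
  [[0.026,0.003,0,0,0,0,0.5],[0.026,0.003,0,0,0,0,0.5],[0.026,0.003,0,0,0,0,0.5],[0.026,0.003,0,0,0,0,0.5]],
])

```text
time_s: 22.57
tool_pos: [0.5662, -0.0431, 0.2267]
tool_rot: [-179.9, -0.1, 137.4]
force: [-0.1, 0.0, 0.2]
grip_width: 0.0411
grasp_force: 0.0
```

Run:
```python
from h import *
c=cam('wrist'); meas(c['frame'],c); print(get_obs()['tool_pos'],get_obs()['tool_rot']); print(p3(c,278,226))
save(c,'w8.png',(120,40,520,340),2)
```

```text
green [(np.int32(172), [407.2, 191.2], [0.6047, 0.0401]), (np.int32(341), [294.9, 263.9], [0.5846, -0.0964])]
lcd [(np.int32(343), [294.7, 263.9], [0.5845, -0.0964])]
red [(np.int32(570), [278.8, 232.5], [0.5468, -0.0814])]
ptr [(np.int32(20), [397.2, 195.8], [0.5984, 0.0291]), (np.int32(151), [384.1, 207.9], [0.5989, 0.0122]), (np.int32(99), [534.3, 265.3], [0.7504, 0.088])]
[ 0.56639832 -0.04313799  0.22685975] [-1.79938115e+02 -4.87121282e-02  1.37384910e+02]
[ 0.54137344 -0.07694355  0.06431899]
```

View pics/w8.png

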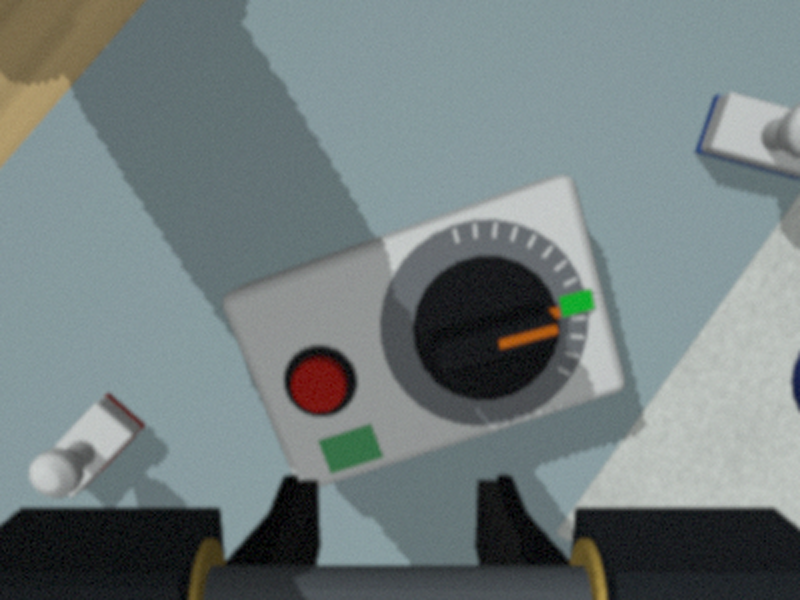

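The pointer meets the mark: chip at (555,312), tab at (577,302). The button at (320,384) is back up, the case is in its original place, and the arm touches nothing.

```bash
python3 -c "
from h import *
print(env.sign_off())"
```

```text
the job is handed in; nothing more can be done
None
```

I turned the dial until the pointer met the green mark and pressed the start button right down; it came back up. While I let go of the dial, the case slid about 6 mm, so I slid it back to within about 1 mm of its start, facing as before, then handed the job in.

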